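Set the unoiled carvings on their waxing stands

TASK

Put the three pale, unoiled carvings out for waxing: set each one upright in the stand whose recess has the shape of its foot (the globe in the round one, the robed man in the square one, the elephant in the oblong one), flat on the felt inside the rim; which way the carving faces does not matter. Set them down gently rather than dropping them, and leave the dark oiled carvings and the wax tin standing where they are.

Things in the scene. Friction and masses are not known exactly. Their poses are not given: they have to be found in the camera images.
- pale_globe_mid (a point): Loose pale bare-wood carving of a globe on a round foot (not oiled): foot 56 mm across and 10 mm high, ball 48 mm across with a flat-sided band 50 mm across and 14 mm high round its middle, 66 mm tall in all, about 0.1 kg. This point: centre of the ball and band, 42 mm above the underside; z up. Round, so it can be gripped across the band from any side.
- pale_sage_mid (a point): Loose pale bare-wood carving of a standing robed man on a square foot (not oiled): foot 52 x 52 mm and 14 mm high, robe 32 mm wide along x and 34 mm along y, flat-sided from 14 to 66 mm up, then a head 22 mm across; 88 mm tall, about 0.1 kg. This point: on the upright axis, 44 mm above the underside; x and y parallel to the foot's sides, z up.
- pale_elephant_mid (a point): Loose pale bare-wood carving of an elephant on an oblong foot (not oiled): foot 84 mm along x, 44 mm along y, 12 mm high; body 54 mm long, 34 mm wide along y, flat-sided, between 27 and 59 mm up; head and trunk towards +x; 64 mm tall, about 0.12 kg. This point: above the middle of the foot, 42 mm above the underside, inside its body; grip here across the body, along y. z up.
- dark_sage_mid (a point): Loose dark brown, already oiled twin of the robed man, same sizes and same point. Stays where it is.
- dark_elephant_mid (a point): Loose dark brown, already oiled twin of the elephant, same sizes and same point. Stays where it is.
- wax_tin_mid (a point): Loose round closed tin of wax, 71 mm across and 34 mm high, steel with a red lid. This point: its centre, 17 mm up. Stays where it is.
- round_stand: Fixed plywood waxing stand with a blue felt floor, 16 mm high; round, 84 mm across, with a round recess 72 mm across. The felt floor is 10 mm above the table, the rim stands 6 mm above the felt and is 6 mm thick. Origin: centre of the underside, on the table; z up.
- square_stand: Fixed plywood waxing stand with a blue felt floor, 16 mm high; square, 80 x 80 mm, with a square recess 68 x 68 mm. The felt floor is 10 mm above the table, the rim stands 6 mm above the felt and is 6 mm thick. Origin: centre of the underside, on the table; z up, x and y parallel to the sides.
- oblong_stand: Fixed plywood waxing stand with a blue felt floor, 16 mm high; oblong, 112 x 72 mm, with an oblong recess 100 mm along x and 60 mm along y. The felt floor is 10 mm above the table, the rim stands 6 mm above the felt and is 6 mm thick. Origin: centre of the underside, on the table; z up, x along the long side.
Mind the look-alikes: they are no part of the job. What is shaped like the part that bears pale_elephant_mid but yellow is not meant. What is shaped like the square_stand but turquoise is not meant.

How it is judged:
At the end, for the whole second after the job is handed in: Each pale carving stands in its own stand, flat on the felt inside the rim (its axis within 14 mm of the stand's centre, its height within 4 mm of seated, leaning less than 0.1 rad), released and at rest; both dark carvings and the wax tin are within 20 mm of where they started (horizontal distance between pale_globe_mid and round_stand below 0.014 m and z of pale_globe_mid in the frame of round_stand between 0.048 and 0.056 m and angle between each of pale_globe_mid, pale_sage_mid, pale_elephant_mid's own z axis and vertical below 0.1 rad and linear speed of each of pale_globe, pale_sage, pale_elephant below 0.02 m/s and contact force between the fingers and pale_globe below 0.05 N and horizontal distance between pale_sage_mid and square_stand below 0.014 m and z of pale_sage_mid in the frame of square_stand between 0.05 and 0.058 m and contact force between the fingers and pale_sage below 0.05 N and horizontal distance between pale_elephant_mid and oblong_stand below 0.014 m and z of pale_elephant_mid in the frame of oblong_stand between 0.048 and 0.056 m and contact force between the fingers and pale_elephant below 0.05 N and distance of each of dark_sage_mid, dark_elephant_mid, wax_tin_mid from where it was at the start of the episode below 0.02 m); the robot touches nothing.
It fails at once if a dark carving or the wax tin is pushed more than 20 mm from its place or tipped (distance of any of dark_sage_mid, dark_elephant_mid, wax_tin_mid from where it was at the start of the episode above 0.02 m or angle between any of dark_sage_mid, dark_elephant_mid, wax_tin_mid's own z axis and vertical above 0.5 rad).
It fails at once if a pale carving is dropped (falls free at more than 0.6 m/s, a fall of about 20 mm) ((linear speed of pale_globe above 0.6 m/s and contact force between the fingers and pale_globe below 0.01 N) or (linear speed of pale_sage above 0.6 m/s and contact force between the fingers and pale_sage below 0.01 N) or (linear speed of pale_elephant above 0.6 m/s and contact force between the fingers and pale_elephant below 0.01 N)).
It also fails if it takes over 93 s, if anything falls off the work surface, if the arm or the gripper's body presses on something with over 40 N, if the wrist force passes 120 N, or if a joint passes its speed limit or range.

ROBOT

A 7-joint arm with a two-finger parallel gripper is mounted at the origin on the work surface. World frame = base frame: x ahead of the robot, y to its left, z up, the work surface at z = 0. Lengths are in m, angles in rad, forces in N, time in s.
With the tool pointing down it reaches from about 0.425 to 0.95 m from the base axis. Payload 4.7 kg.
Tool frame: the origin (TCP) lies on the centre line of the jaws, within the pads' length; the fingertips stand robot.nose_length ahead of it and the grasp point (between the pads) lies 8 mm behind it (robot.nose_length is the distance from the TCP to the fingertips, in m); z points along the fingers, y is the line along which they close (so a half turn about z gives the same grasp; the last joint's range is limited). The gripper opens to 85 mm and grips with 20 to 120 N. Pads are 22 mm wide; open, the fingers measure 114 mm over their backs; the gripper's body (76 mm by 85 mm) begins 54 mm behind the grasp point. The pads swing forward as they close: fully open they stand 13 mm farther back than shut.
Start: joints at [1.315, 0.469, -0.049, 1.532, 0.024, 1.141, -0.082], TCP at [0.152, -0.658, 0.242] pointing down, gripper open.
Joint ranges: [-2.59, 2.59], [-0.33, 1.99], [-1.39, 1.29], [0.1, 2.45], [-1.04, 4.18], [0.21, 1.99], [-2.66, 2.66]. Speed limits (rad/s): [2.57, 2.57, 3.14, 3.14, 3.14, 3.14, 3.14].

INTERFACE

Orientations are given as [roll, pitch, yaw] about the fixed x, y, z axes, in that order (R = Rz(yaw) Ry(pitch) Rx(roll)).
In Python, from plant import robot gives the robot as it stands. Calls block until the motion is done:
- robot.goto(position, orientation): joint-space move of the TCP to a pose.
- robot.move_straight(position, vel=0.15, attitude=None, contact_N=None): straight line of the TCP; attitude=None keeps the orientation; vel is the mean speed in m/s. With contact_N (N) it stops when the force on the tool has changed by that much, and returns True; else False.
- robot.move_joints(angles): joint-space move.
- robot.grip(opening, strength=None): opening from 0.0 (shut) to 1.0 (fully open); strength is the grip in N (None keeps the last); returns when the fingers have stopped.
- robot.sleep(seconds).
- robot.inverse_kinematics(position, orientation): joint angles nearest the present ones, or None.
- robot.sense(): the state.
- robot.grab_frame(name): name is "side" or "top"; returns a dict with "image" (400x640x3 uint8, red, green, blue), "range_z" (400x640 float32, m along the optical axis (not along the pixel's ray), 0 where there is no reading), "fx", "fy", "cx", "cy" (pixels), "dist_coeffs" ([k1, k2, p1, p2, k3] as OpenCV has them; the pictures are not rectified), "R" (3x3) and "t" (3): a world point X has camera coordinates R X + t. Camera axes: x right, y down, z forward; pixel columns grow to the right and rows downward; lengths in m; the calibration is good to about 2 mm. A picture is of the moment at which its call begins.
A pose or a line that the arm cannot do raises robot.IKError and nothing moves.
- robot.close_job(): hands the job in; it is judged then, once.
The state is a dict: "t": time; "joint_pos": joint angles; "joint_velocities": joint speeds; "effort": joint torques, N m; "tcp_pos": TCP position; "tcp_rot": TCP orientation; "wrist_force": force on the tool from outside, world axes, zero at the start; "torque": the same for the moment, N m; "opening": opening from 0.0 (shut) to 1.0 (fully open); "gripper_force": force on a finger pad.
Only numpy, scipy, OpenCV 4.12 (cv2) and the standard library are available. Lean on these libraries where they do the work, as an engineer would, in place of code of your own. Each camera call takes 0.05 s, during which the arm holds its last target. There are 200 camera calls.

## Working session

There is one attempt and no reset: what is moved stays moved. The work goes in short steps, each a Python script; the robot and the scene stay as the last script left them, time stands still between calls to the robot, and variables do not carry over. Pictures are saved under pics/ and viewed, at most 14 in all, crops included, and the job is handed in when it is done.

```bash
mkdir -p pics; ls; python3 - <<'E'
from plant import robot
import cv2,pickle
F={}
for n in ("top","side"):
    f=robot.grab_frame(n);F[n]=f
    cv2.imwrite(f"pics/{n}0.png",f["image"][:,:,::-1])
    print(n,f["fx"],f["cx"],f["cy"],f["dist_coeffs"],f["R"].tolist() if hasattr(f["R"],'tolist') else f["R"],f["t"])
pickle.dump(F,open("f0.pkl","wb"))
s=robot.sense();print(s,robot.nose_length)
E
```

```text
pics
top 425.29349890155146 323.4900602474736 199.2484701055453 [-0.11044811  0.          0.          0.          0.        ] [[-0.028903226566533255, -0.9994257414872826, -0.01768589117458515], [-0.9858063986064018, 0.03142776016984421, -0.16491828387835858], [0.16537940609616344, 0.012668194161062496, -0.9861486545627783]] [0.02006276 0.4866958  1.08850818]
side 487.6416482436717 313.03664183071663 208.15964066391308 [-0.09586686  0.          0.          0.          0.        ] [[-0.8084268046106059, -0.5883662345084802, -0.01647044860946954], [-0.3647869593119718, 0.5227925475390012, -0.7704663695149886], [0.46192702443460804, -0.6168574603001841, -0.6372678383293763]] [0.37996738 0.21563421 0.99366675]
{'t': 0.1, 'joint_pos': array([ 1.31509917,  0.46936767, -0.04858758,  1.53354656,  0.02411757,
        1.14102421, -0.08228753]), 'joint_velocities': array([ 2.64267654e-04, -1.05818649e-03, -5.38025535e-05, -2.95440404e-03,
        8.64352941e-04, -5.67407401e-04,  3.34103856e-04]), 'effort': array([ 5.16854725e-04, -5.11515176e+01, -4.69408790e-02, -2.38390321e+01,
        1.08155835e-02,  4.38929186e-03,  1.01874537e-05]), 'tcp_pos': array([ 0.15167227, -0.6572271 ,  0.24137351]), 'tcp_rot': array([-3.13983489e+00,  8.06302376e-05,  2.26838868e-01]), 'wrist_force': array([-0.4129824 , -1.12215157, -0.34800669]), 'torque': array([ 0.03039947, -0.01524124,  0.01663828]), 'gripper_force': 0.0, 'opening': 1.0001937883006329} 0.011
```

View pics/top0.png

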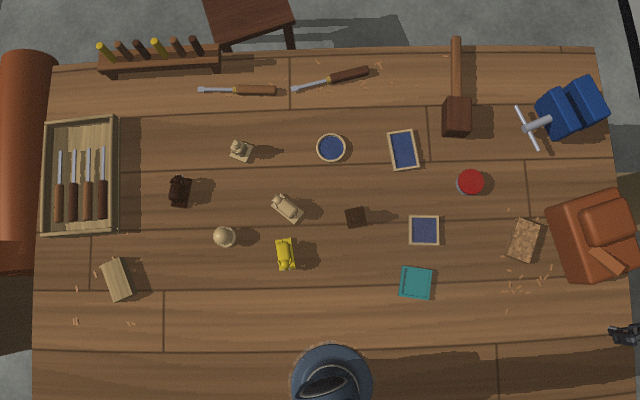

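View pics/side0.png

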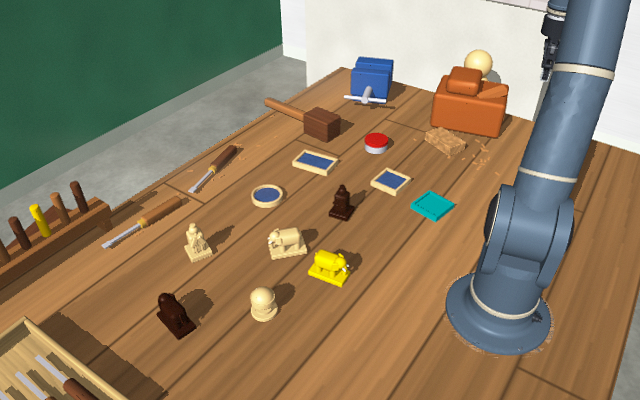

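Top view candidates:
- **Pale carvings:** sage (241,151), globe (224,237), elephant (286,208).
- **Look-alikes to leave:** yellow elephant (285,254), dark elephant (180,191), dark sage (356,217).
- **Stands:** round (331,148), oblong (403,150), square (424,230). The turquoise one at (415,283) is a decoy.
- **Wax tin:** (470,182).

I choose the pale three and the blue-felt stands. Next I'll measure them and check a close crop.

```bash
cat > h.py <<'E'
import numpy as np, cv2
def rays(f,uv):
    K=np.array([[f["fx"],0,f["cx"]],[0,f["fy"],f["cy"]],[0,0,1.]])
    p=cv2.undistortPoints(np.asarray(uv,float).reshape(-1,1,2),K,np.array(f["dist_coeffs"],float)).reshape(-1,2)
    return np.c_[p,np.ones(len(p))]
def cloud(f):
    v,u=np.mgrid[0:400,0:640]; d=rays(f,np.c_[u.ravel(),v.ravel()])
    z=f["range_z"].ravel(); P=(d*z[:,None]-np.array(f["t"]))@np.array(f["R"])
    P[z<=0]=np.nan
    return P.reshape(400,640,3)
def onplane(f,uv,h):
    R=np.array(f["R"]);c=-R.T@np.array(f["t"]); d=rays(f,uv)@R
    return (c+d*((h-c[2])/d[:,2])[:,None])[:,:2]
def toplane_mask(f,m,h):
    v,u=np.nonzero(m); return onplane(f,np.c_[u,v],h)
def comp(mask,seed):
    n,l=cv2.connectedComponents(mask.astype(np.uint8)); u,v=seed
    w=l[v-4:v+5,u-4:u+5]; w=w[w>0]
    return l==np.bincount(w).argmax()
def rect(P):
    (c,(a,b),t)=cv2.minAreaRect(P.astype(np.float32)); 
    return (np.round(c,4),round(a,4),round(b,4),round(t,1))
E
cat > m.py <<'E'
import pickle,cv2,numpy as np
from h import *
F=pickle.load(open("f0.pkl","rb")); f=F["top"]; P=cloud(f);Q=cloud(F["side"])
print("table z top",np.nanmedian(P[320:340,180:280,2]),np.nanstd(P[320:340,180:280,2]),"side",np.nanmedian(Q[340:390,250:400,2]))
hsv=cv2.cvtColor(f["image"],cv2.COLOR_RGB2HSV); hs=cv2.cvtColor(F["side"]["image"],cv2.COLOR_RGB2HSV)
for im,k,seeds in((hsv,f,dict(round=(331,148),oblong=(403,150),square=(424,230))),(hs,F["side"],dict(round=(267,196),oblong=(316,161),square=(390,181)))):
    blue=(im[...,0]>100)&(im[...,0]<130)&(im[...,1]>90)
    for n,s in seeds.items():
        X=toplane_mask(k,comp(blue,s),.010); print(n,rect(X),X.mean(0).round(4))
S=np.r_[P.reshape(-1,3),Q.reshape(-1,3)]
for n,s,r in(("sage",(241,151),.055),("globe",(224,237),.055),("ele",(286,208),.065),("yel",(285,254),.06),("dele",(180,191),.06),("dsage",(356,217),.05),("tin",(470,182),.06)):
    c=np.nanmedian(P[s[1]-3:s[1]+4,s[0]-3:s[0]+4].reshape(-1,3),0)[:2]
    for nm,C in(("top",P.reshape(-1,3)),("side",Q.reshape(-1,3)),):
        X=C[np.linalg.norm(C[:,:2]-c,axis=1)<r]
        print(n,nm,len(X),"all",rect(X[X[:,2]>.006,:2]),"hi",rect(X[X[:,2]>.03,:2]),X[:,2].max().round(3))
im=f["image"][120:290,160:460,::-1]; cv2.imwrite("pics/crop0.png",cv2.resize(im,None,fx=2.6,fy=2.6,interpolation=cv2.INTER_CUBIC))
E
python3 m.py
```

```text
table z top -9.241598953544046e-06 0.002165242720189169 side 0.001603415053145631
round (array([ 0.6394, -0.0181]), 0.0642, 0.0637, 88.1) [ 0.6383 -0.0191]
oblong (array([ 0.6259, -0.2193]), 0.0957, 0.0552, 7.1) [ 0.6267 -0.2203]Traceback (most recent call last):
  File "m.py", line 9, in <module>
    X=toplane_mask(k,comp(blue,s),.010); print(n,rect(X),X.mean(0).round(4))
                     ~~~~^^^^^^^^
  File "h.py", line 19, in comp
    return l==np.bincount(w).argmax()
              ~~~~~~~~~~~~~~~~~~~~~^^
ValueError: attempt to get argmax of an empty sequence
```

```bash
sed -i 's/>100)&(im\[...,0\]<130)&(im\[...,1\]>90)/>95)\&(im[...,0]<140)\&(im[...,1]>50)/; s/^S=/print(hsv[230,424],hsv[150,403]);S=/' m.py; python3 m.py
```

```text
table z top -9.241598953544046e-06 0.002165242720189169 side 0.001603415053145631
round (array([ 0.6394, -0.0181]), 0.0642, 0.0637, 88.1) [ 0.6383 -0.0184]
oblong (array([ 0.6256, -0.2193]), 0.0972, 0.0552, 7.1) [ 0.6254 -0.2195]
square (array([ 0.4001, -0.2634]), 0.0602, 0.0647, 86.1) [ 0.4004 -0.264 ]
round (array([ 0.6389, -0.0221]), 0.0611, 0.0584, 71.2) [ 0.6388 -0.0219]
oblong (array([ 0.6264, -0.2249]), 0.0912, 0.0479, 7.6) [ 0.6264 -0.2249]
square (array([ 0.401 , -0.2689]), 0.0568, 0.0623, 87.2) [ 0.4006 -0.2685]
[117  72  95] [112 109  98]
sage top 1147 all (array([0.6177, 0.216 ]), 0.0868, 0.0638, 42.2) hi (array([0.6355, 0.2327]), 0.0347, 0.0347, 62.3) 0.091
sage side 1375 all (array([0.622 , 0.2333]), 0.0659, 0.0923, 82.8) hi (array([0.6322, 0.2347]), 0.0358, 0.0329, 71.1) 0.091
globe top 1237 all (array([0.3914, 0.2685]), 0.0667, 0.0771, 64.7) hi (array([0.397 , 0.2741]), 0.0465, 0.0486, 28.6) 0.07
globe side 1815 all (array([0.3937, 0.2766]), 0.0572, 0.0797, 21.2) hi (array([0.3934, 0.277 ]), 0.0499, 0.0447, 36.4) 0.071
ele top 1730 all (array([0.4603, 0.1109]), 0.0993
[... 483 characters left out ...]
7, 0.0862, 79.5) hi (array([0.529 , 0.4017]), 0.0364, 0.0791, 80.1) 0.068
dele side 2263 all (array([0.515 , 0.3974]), 0.0844, 0.0853, 59.3) hi (array([0.5239, 0.4022]), 0.0352, 0.0724, 80.4) 0.066
dsage top 1044 all (array([ 0.4271, -0.0826]), 0.08, 0.0539, 14.0) hi (array([ 0.4401, -0.0779]), 0.0345, 0.0349, 10.5) 0.092
dsage side 1011 all (array([ 0.4371, -0.0791]), 0.052, 0.0592, 8.0) hi (array([ 0.4373, -0.0762]), 0.0361, 0.0344, 10.7) 0.09
tin top 1395 all (array([ 0.5232, -0.39  ]), 0.0761, 0.0816, 39.7) hi (array([ 0.5251, -0.3951]), 0.0688, 0.0717, 41.6) 0.041
tin side 787 all (array([ 0.5235, -0.393 ]), 0.0699, 0.0707, 34.1) hi (array([ 0.5239, -0.3934]), 0.0691, 0.0707, 30.9) 0.04
```

View pics/crop0.png

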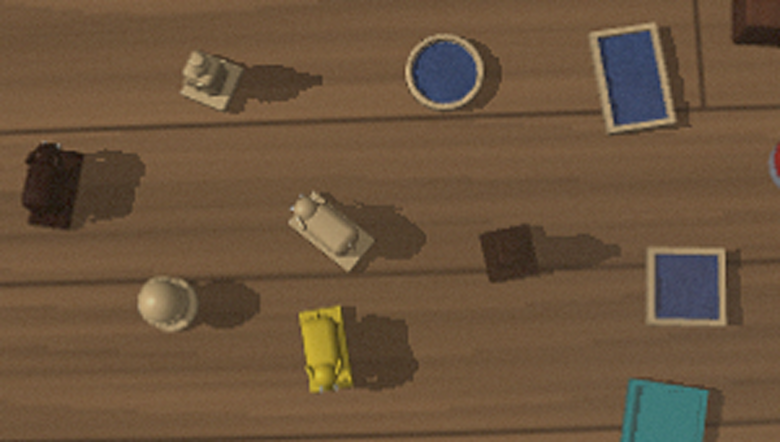

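The crop confirms three pale carvings: sage at crop (210,80), globe at (168,303), and elephant at (330,232) with its head up-left. The blue-felt stands are clear too. Next I'll refine the poses with colour masks.

```bash
cat > m2.py <<'E'
import pickle,cv2,numpy as np
from h import *
F=pickle.load(open("f0.pkl","rb"))
seeds=dict(top=dict(round=(331,148),oblong=(403,150),square=(424,230),sage=(243,153),globe=(224,237),ele=(286,208)),side=dict(round=(267,196),oblong=(316,161),square=(390,181),sage=(196,245),globe=(263,304),ele=(286,243)))
for n in F:
    f=F[n];P=cloud(f); im=f["image"]; hsv=cv2.cvtColor(im,cv2.COLOR_RGB2HSV).astype(int); H,S,V=[hsv[...,i] for i in range(3)]
    blue=(H>95)&(H<140)&(S>50)
    pale=(S<110)&(V>(110 if n=="top" else 120))&(H<40)
    print(n,"cam",(-np.array(f["R"]).T@np.array(f["t"])).round(3))
    for k,s in seeds[n].items():
        m=comp((blue|pale) if k in("round","oblong","square") else pale,s)
        if k in("round","oblong","square"):
            print(k,m.sum(),rect(toplane_mask(f,m,.016)))
        else:
            X=P[m]; g=lambda a,b:X[(X[:,2]>a)&(X[:,2]<b),:2]
            foot=m&(P[...,2]<{"sage":.022,"globe":.02,"ele":.02}[k])&(P[...,2]>.005)
            print(k,m.sum(),"foot",rect(toplane_mask(f,foot,{"sage":.014,"globe":.01,"ele":.012}[k])),"body",rect(g(.027,.062)),"top",rect(g(.07,.1)) if k=="sage" else "", "allcast.042",rect(toplane_mask(f,m,.042)),"med",np.median(X,0).round(4))
            if k=="ele":
                B=g(.027,.062);w,v=np.linalg.eigh(np.cov(B.T));print("pca",np.degrees(np.arctan2(v[1,1],v[0,1])).round(1),B.mean(0).round(4))
E
python3 m2.py
```

```text
top cam [ 0.3   -0.009  1.154]
round 645 (array([ 0.6364, -0.0181]), 0.0806, 0.0835, 88.5)
oblong 1037 (array([ 0.6251, -0.217 ]), 0.1144, 0.0773, 7.2)
square 898 (array([ 0.3992, -0.2597]), 0.0839, 0.0862, 88.1)
sage 227 foot (array([0.6371, 0.2365]), 0.0569, 0.053, 68.6) body (array([0.6358, 0.2349]), 0.0306, 0.0331, 62.3) top (array([0.6349, 0.2313]), 0.013, 0.0198, 9.8) allcast.042 (array([0.6292, 0.2306]), 0.0569, 0.0514, 67.5) med [nan nan nan]
globe 282 foot (array([0.3957, 0.2651]), 0.0289, 0.0526, 77.5) body (array([0.3984, 0.2791]), 0.0415, 0.0462, 80.2) top  allcast.042 (array([0.3956, 0.2724]), 0.0569, 0.0556, 88.6) med [0.395  0.2753 0.0554]
ele 437 foot (array([0.4689, 0.1062]), 0.0818, 0.0431, 49.5) body (array([0.4729, 0.111 ]), 0.0732, 0.0352, 52.3) top  allcast.042 (array([0.468 , 0.1068]), 0.0896, 0.0431, 49.9) med [nan nan nan]
pca 47.6 [0.4685 0.1079]
side cam [-0.073  0.724  0.806]
round 540 (array([ 0.6291, -0.0131]), 0.0789, 0.0959, 41.6)
oblong 677 (array([ 0.6183, -0.211 ]), 0.1206, 0.0897, 7.4)
square 634 (array([ 0.3948, -0.2549]), 0.0971, 0.0872, 86.9)
sage 313 foot (array([0.6346, 0.2334]), 0.051, 0.0536, 66.8) body (array([0.6251, 0.2452]), 0.0323, 0.0182, 35.5) top (array([0.6323, 0.2347]), 0.0163, 0.0154, 20.3) allcast.042 (array([0.6374, 0.2371]), 0.0501, 0.118, 64.2) med [nan nan nan]
globe 507 foot (array([0.3905, 0.2874]), 0.0509, 0.033, 26.3) body (array([0.3951, 0.2868]), 0.0253, 0.0423, 85.9) top  allcast.042 (array([0.3912, 0.2883]), 0.0463, 0.0871, 60.4) med [nan nan nan]
ele 635 foot (array([0.4653, 0.1076]), 0.081, 0.0482, 49.7) body (array([0.4703, 0.1144]), 0.0685, 0.0332, 44.6) top  allcast.042 (array([0.4611, 0.1178]), 0.078, 0.093, 50.3) med [nan nan nan]
pca 46.8 [0.4654 0.1161]
```

```bash
cat > pp.py <<'E'
from plant import robot
import numpy as np, cv2, math
def show(m):
    s=robot.sense(); print(m,"t",round(s["t"],1),"tcp",s["tcp_pos"].round(4),"yaw",s["tcp_rot"].round(3)[2],"open",round(s["opening"],3),"F",s["wrist_force"].round(1),"gf",round(s["gripper_force"],1))
def pick(xy,yaw,h,hover=.19):
    o=[math.pi,0,yaw]; robot.goto([*xy,hover],o); show("hover")
    print("hit",robot.move_straight([*xy,h-.008],vel=.12,contact_N=12)); show("down")
    robot.grip(0.,30); show("grip")
    robot.move_straight([*xy,hover],vel=.15); show("lift")
def place(xy,yaw,h,hover=.19):
    robot.goto([*xy,hover],[math.pi,0,yaw]); show("over")
    robot.move_straight([*xy,h+.010+.010-.008],vel=.15)
    print("hit",robot.move_straight([*xy,h+.010-.008-.004],vel=.02,contact_N=3)); show("set")
    robot.grip(1.); robot.sleep(.2); show("open")
    robot.move_straight([*xy,hover],vel=.15); show("up")
def snap(name):
    for n in("top","side"):
        f=robot.grab_frame(n); cv2.imwrite(f"pics/{name}_{n}.png",f["image"][:,:,::-1])
    return f
E
python3 - <<'E'
from pp import *
pick((.3955,.2755),2.18,.042)
snap("g1")
place((.638,-.0193),1.54,.042)
snap("g2")
E
```

```text
hover t 3.5 tcp [0.3961 0.2749 0.1899] yaw 2.178 open 1.0 F [ 0.5 -0.5  0.3] gf 0.0
hit False
down t 4.9 tcp [0.3959 0.2759 0.0346] yaw 2.18 open 1.001 F [ 0.2 -0.6  0.2] gf 0.0
grip t 5.3 tcp [0.3958 0.2756 0.0346] yaw 2.18 open 0.573 F [-0.5 -1.1  5.8] gf 30.5
lift t 6.5 tcp [0.3951 0.2749 0.1891] yaw 2.18 open 0.572 F [ 0.  -0.  -1.5] gf 31.1
over t 8.1 tcp [ 0.6372 -0.0163  0.1905] yaw 1.544 open 0.572 F [-0.2 -0.2 -0.5] gf 31.1
hit True
set t 9.6 tcp [ 0.6381 -0.0194  0.0446] yaw 1.54 open 0.572 F [-0.4 -1.   3.2] gf 31.4
open t 10.3 tcp [ 0.6373 -0.0197  0.0438] yaw 1.54 open 1.001 F [0.4 0.2 0.5] gf 0.0
up t 11.4 tcp [ 0.6373 -0.0196  0.1889] yaw 1.54 open 0.999 F [0.6 0.1 0.6] gf 0.0
```

The globe seated at the expected height (tcp rose exactly 10 mm). Next is the sage.

```bash
python3 - <<'E'
from pp import *
pick((.6345,.2345),math.radians(68),.046)
place((.400,-.2625),math.radians(87),.046)
snap("s2")
E
python3 -c "
import cv2,numpy as np
a=cv2.imread('pics/s2_top.png')[120:260,150:450];b=cv2.imread('pics/s2_side.png')[120:320,170:470]
cv2.imwrite('pics/s2.png',np.vstack([cv2.resize(a,(600,280)),cv2.resize(b,(450,300))[:, :].repeat(1,0) if 0 else cv2.copyMakeBorder(cv2.resize(b,(450,300)),0,0,0,150,0)]))"
```

```text
hover t 12.5 tcp [0.6352 0.2326 0.1894] yaw 1.185 open 1.002 F [-0.9 -0.6 -0.2] gf 0.0
hit False
down t 13.9 tcp [0.6351 0.2349 0.039 ] yaw 1.187 open 0.999 F [0.5 0.7 0.6] gf 0.0
grip t 14.5 tcp [0.6348 0.2346 0.0383] yaw 1.187 open 0.372 F [ 1.  -1.   1.8] gf 30.2
lift t 15.6 tcp [0.634  0.234  0.1887] yaw 1.187 open 0.371 F [-0.8 -0.6 -1.2] gf 30.0
over t 17.6 tcp [ 0.4009 -0.2618  0.1902] yaw 1.52 open 0.373 F [ 0.1 -0.1 -1.2] gf 30.0
hit True
set t 19.2 tcp [ 0.4001 -0.2627  0.0482] yaw 1.518 open 0.368 F [-0.9 -0.5  4.3] gf 30.4
open t 19.9 tcp [ 0.3993 -0.2625  0.0478] yaw 1.518 open 0.998 F [ 0.1 -0.8  0.2] gf 0.0
up t 21.1 tcp [ 0.3993 -0.2623  0.1892] yaw 1.518 open 1.0 F [ 0.5 -0.2  0.2] gf 0.0
```

View pics/s2.png

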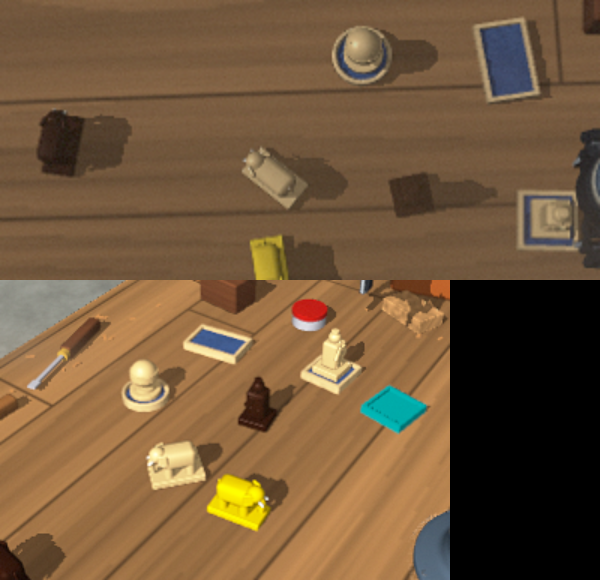

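The globe sits in the round stand (composite 362,52) and the sage in the square one (548,218). Both are upright with blue felt showing on all sides. Next is the elephant.

```bash
python3 - <<'E'
from pp import *
pick((.4675,.1075),math.radians(49.6),.042)
place((.6255,-.2185),math.radians(7.2),.042)
robot.goto([.45,.1,.3],[math.pi,0,1.8]); show("away")
snap("e2")
E
python3 -c "
import cv2,numpy as np
a=cv2.imread('pics/e2_top.png')[120:260,300:500];b=cv2.imread('pics/e2_side.png')[120:220,230:430]
cv2.imwrite('pics/e2.png',np.vstack([cv2.resize(a,(600,360)) if 0 else cv2.resize(a,(460,322)),cv2.resize(b,(460,230))]))"
```

```text
hover t 22.6 tcp [0.4677 0.1065 0.1897] yaw 0.865 open 1.001 F [ 0.5  0.  -0.5] gf 0.0
hit False
down t 24.0 tcp [0.468  0.1077 0.0346] yaw 0.866 open 1.0 F [-1.2 -0.3 -0.1] gf 0.0
grip t 24.5 tcp [0.4678 0.1075 0.0343] yaw 0.866 open 0.398 F [-0.8 -0.7  2.8] gf 30.9
lift t 25.7 tcp [0.4668 0.1071 0.1891] yaw 0.866 open 0.394 F [-0.7  0.1 -1.1] gf 30.5
over t 27.1 tcp [ 0.6256 -0.2156  0.1903] yaw 0.13 open 0.395 F [-0.1 -0.1 -1.2] gf 30.4
hit True
set t 28.6 tcp [ 0.6256 -0.2186  0.0443] yaw 0.126 open 0.395 F [-0.7 -0.6  4. ] gf 31.1
open t 29.4 tcp [ 0.6246 -0.2186  0.0434] yaw 0.126 open 0.996 F [-0.6 -0.6  0.2] gf 0.0
up t 30.5 tcp [ 0.6247 -0.2185  0.1888] yaw 0.126 open 0.998 F [-0.4 -0.2  0.6] gf 0.0
away t 31.9 tcp [0.4506 0.099  0.2998] yaw 1.798 open 0.997 F [ 0.5 -0.5 -0.1] gf 0.0
```

View pics/e2.png

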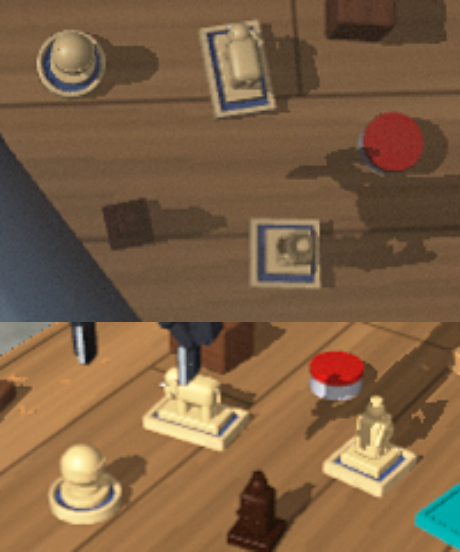

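The picture shows all three upright inside their rims: globe (72,62), elephant (238,65), sage (288,252). Each touched down exactly 10 mm above its table height, which is the felt level. The dark sage and tin have not moved, so I'm handing the job in.

```bash
python3 -c "
from plant import robot
robot.sleep(.3); print(robot.close_job())"
```

```text
the job is handed in; nothing more can be done
None
```

I set the globe, robed man and elephant upright in their round, square and oblong stands and handed the job in at about 32 s; no verdict was returned, and the dark carvings and wax tin were never touched.

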